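# Screw the battery cap onto the note-checking lamp

### The arm

A 6-joint arm with a two-finger parallel gripper is mounted at the origin on a cart in front of the work surface, level with it; the furniture and walls round the work are solid. World frame = base frame: x ahead of the robot, y to its left, z up, the work surface at z = 0. Lengths are in m, angles in degrees, forces in N, time in s.
With the tool pointing down it reaches from about 0.3 to 0.75 m from the base axis. Payload 8.5 kg.
Tool frame: the origin (TCP) lies at the very end of the fingers, on their centre line; the grasp point (between the pads) lies 19 mm behind it; z points along the fingers, y is the line along which they close (so a half turn about z gives the same grasp; the last joint's range is limited). The gripper opens to 85 mm and grips with 20 to 120 N. Pads are 22 mm wide; open, the fingers measure 114 mm over their backs; the gripper's body (76 mm by 85 mm) begins 54 mm behind the grasp point. The pads swing forward as they close: fully open they stand 13 mm farther back than shut.
Start: joints at [-84.758, 21.807, 74.336, -0, 83.858, -12.336], TCP at [0.166, -0.524, 0.201] pointing down, gripper open.
Joint ranges: [-178.18, 178.18], [-50.72, 133.34], [12.68, 142.11], [-81.47, 261.47], [9.98, 163.14], [-165.26, 165.26]. Speed limits (degrees/s): [136.94, 136.94, 180, 180, 180, 180].

### API

Orientations are given as a 3x3 rotation matrix whose columns are the frame's x, y, z axes.
In Python, from rig import env, optics, spotter gives the robot as it stands.
- The arm moves only by the shell command python3 -m crank 'ROWS' [FORCE]. ROWS is JSON, one flat list of numbers, 5 for each row, row after row: the finger opening in cm, from 0 to 8.54, then the shift along the tool's x, y, z in cm, then the turn about the tool's z in rad. A call has exactly 8 rows; each row shifts and turns the commanded pose from where the row before left it, along the tool's axes as they then stand; what a row does not reach is not made up. A row lasts 1/12 s, in which the tool goes at most 41.7 mm and 7.16 degrees, less where a joint would pass 70% of its speed; a pose out of reach is approached as far as the arm can. A call is refused whole if a number of a shift passes 4.17 or a number of a turn 0.125, either way. A call with a gripper value outside its range is refused whole. The fingers move at their own pace and stop on an object; FORCE is the grip in N (left out, the last holds). Time passes only in rows, so rows that do not move let the fingers close, or fill a call up. It gives the time, the measured TCP pose, the force, the opening and the grip force at its end, in the units of the state.
- env.observe(): the state, without advancing time (a new reading comes with each control period).
- optics.get_image(name): name is "scene" or "top" or "wrist"; returns a dict with "color" (480x640x3 uint8, red, green, blue), "intrinsics" (3x3 intrinsics, pixels), "distortion" ([k1, k2, p1, p2, k3] as OpenCV has them; the pictures are not rectified), "pose" (4x4, takes a point from camera to world coordinates). Camera axes: x right, y up, looking along -z (the intrinsics and any distortion apply to the point x, -y, -z); pixel columns grow to the right and rows downward; lengths in m; the calibration is good to about 2 mm. A picture is of the moment at which its call begins. There is no depth.
- env.close_job(): hands the job in; it is judged then, once.
Trained networks look in a picture, given as the dict that the camera call returned (one of the last four; its "shot" number tells which), for a name from the list of things; names that differ only in an ending like _2 or _b are one class to them, and where a whole thing is asked for, a point or a joint stands for the part that bears it (a point fixed in the world has none). Each returns a list of dicts, best first, with "score" (0 to 1); they miss things now and then, are a little off and sometimes report something else, mostly with a low value. They report only what shows in the picture. A call takes as long as a camera call. They do not tell look-alikes from the thing itself.
- spotter.look_for(picture, query): "at" ([column, row] as shares, 0 to 1, of the picture: columns of its width, rows of its height, amid what is visible of it).
The state is a dict: "time_s": time; "q": joint angles; "qvel": joint speeds; "joint_efforts": joint torques, N m; "position": TCP position; "tool_rot": TCP orientation; "ft_force": force on the tool from outside, world axes, zero at the start; "wrist_torque": the same for the moment, N m; "grip_width": finger opening in m; "gripper_force": force on a finger pad.
Only numpy, scipy, OpenCV 4.12 (cv2) and the standard library are available. Lean on these libraries where they do the work, as an engineer would, in place of code of your own. Each camera call takes 0.05 s, during which the arm holds its last target. There are 200 camera calls.

### The job

Pick up the blue cap and close the battery well of the grey note-checking lamp with it: set it over the silver neck, press it lightly down and turn it backward (counter-clockwise from above) until you feel it drop past the thread starts, then keep pressing against the spring and screw it forward (clockwise) until it is fully home, and let go. Do not force it, and leave the battery, marker, keys and banknotes alone.

Things in the scene. Friction and masses are not known exactly. Their poses are not given: they have to be found in the camera images.
- cap: Loose blue screw cap, 80 g, standing open side down. Origin: centre of its underside, z up. Skirt outer diameter 62, inner 53, z=0 to 24 mm; top disc z=24 to 29 mm. Inside the skirt at z=0 to 4 mm are three inward lugs, 6.5 mm wide (16 degrees), tips at radius 21.5 mm, at 0, 120, 240 degrees from +x; any of the three turns fits equally.
- cap_bar (a point): Point to grip, on the cap's axis 50 mm above its underside: centre of the blue grip bar on the cap's top, 48 mm long (along the cap's x), 14 mm wide (y), from 29 to 57 mm above the underside, a white mark near its +x end. Pinch it from above across its 14 mm, fingertips just clear of the disc.
- lamp: Grey note-checking lamp, fixed: housing 88 (x) x 112 (y) x 40 mm high, origin at the centre of its underside, z up; violet window near +y, threaded neck near -y. A stop wall (8 degrees wide, roof-shaped top 20 mm above neck_base) at each ridge's low clockwise end blocks the lugs above and below it. From on top: up to 80 degrees back to the gap (105 if set on the walls); then 80 to 96 forward.
- neck_base (a point): Point on the silver neck's axis level with the housing's top, 40 mm above the desk; axes as the lamp's. Height of the cap's underside above it: 11 to 17 mm with the lugs lying on the ridges, about 0 to 8 mm once dropped into the gaps and pressed, 3 mm when screwed home.
- neck_top (a point): Centre of the neck's top, 24.5 mm above neck_base. The neck is 40 mm in diameter (lugs clear it by 1.5 mm all round) and tapers in to 33 mm over its last 4.5 mm. The brass contact stands up in its middle.
- thread_level (a point): Point on the neck's axis 12 mm above neck_base, amid three fixed ridges, outer diameter 50, 4 mm thick, 80 degrees long, one every 120 degrees. They rise counter-clockwise, undersides 7 to 12 mm, tops 11 to 16 mm above neck_base. Past each high end is an open gap of 32 degrees, then the stop wall of the next. Their angle about the axis differs each time and is not reported: find it by feel.
- contact (a joint): Travel (m) of the brass spring contact in the neck: 0 free, grows as the cap pushes it down, end stop 0.011. Spring 1.5 N at first plus 0.6 N per mm; it meets the cap's inside when the underside is 10 mm above neck_base, so in the gaps the cap must be pressed with 4 to 7 N to get the lugs under the ridges. About 0.007 when screwed home, less when only part screwed.
- old_battery: Green and white cylindrical battery, 15 mm thick, 50 mm long, lying; origin centre of underside. Bystander.
- marker_pen: White marker pen with black cap, 17 mm thick, 135 mm long, lying; origin centre of underside. Bystander.
- key_ring: Bunch of keys, 110 x 121 x 8 mm; origin centre of underside. Bystander.
- banknotes: Banded bundle of banknotes, 73 x 161 x 16 mm; origin centre of underside. Bystander.
There are look-alikes about, which are no part of the job. Several things look just like the cap: the one meant starts farthest from the robot's base.

How it is judged:
By the outcome, as a careful person would: the job done as asked, in the order asked, and still so for the second after the job is handed in, with the robot touching nothing.
It also fails if it takes over 64 s, if anything falls off the work surface, if the arm or the gripper's body presses on something with over 40 N, if the wrist force passes 120 N, or if a joint passes its speed limit or range.

## Working session

There is one attempt and no reset: what is moved stays moved. The work goes in short steps, Python scripts to look and compute and a shell command to move; the robot and the scene stay as the last step left them, time stands still between calls to the robot, and variables do not carry over. Pictures are saved under pics/ and viewed, at most 10 in all, crops included, and the job is handed in when it is done.

```bash
ls; mkdir -p pics; cat > h.py <<'E'
import numpy as np, cv2
from rig import env, optics, spotter
def ray(p,uv):
    K=np.array(p["intrinsics"]);d=np.array(p["distortion"]);T=np.array(p["pose"])
    u=cv2.undistortPoints(np.array([[uv]],float),K,d)[0,0]
    r=T[:3,:3]@np.array([u[0],-u[1],-1]);return T[:3,3],r
def at_z(p,uv,z):
    o,r=ray(p,uv);return o+r*(z-o[2])/r[2]
def proj(p,X):
    K=np.array(p["intrinsics"],float);d=np.array(p["distortion"],float);T=np.array(p["pose"])
    c=(np.array(X,float).reshape(-1,3)-T[:3,3])@T[:3,:3]; c=c*[1,-1,-1]
    return cv2.projectPoints(c,np.zeros(3),np.zeros(3),K,d)[0][:,0]
def save(p,n): cv2.imwrite(f"pics/{n}.png",p["color"][:,:,::-1])
def px(a): return [a[0]*640,a[1]*480]
E
python3 - <<'E'
from h import *
np.set_printoptions(precision=3,suppress=True)
for n in ["top","scene"]:
    p=optics.get_image(n); save(p,n+"0")
    for q,z in [("cap",.03),("cap_bar",.057),("lamp",.04),("neck_top",.0645)]:
        for r in spotter.look_for(p,q): print(n,q,round(r["score"],2),np.round(px(r["at"]),1),at_z(p,px(r["at"]),z))
s=env.observe();print(s)
E
```

```text
pics
top cap 0.89 [188.5 265.2] [0.539 0.115 0.03 ]
top cap_bar 0.89 [233.6 296.4] [0.484 0.03  0.057]
top cap_bar 0.7 [179.2 332.7] [0.42  0.119 0.057]
top cap_bar 0.63 [183.5 264.8] [0.535 0.119 0.057]
top lamp 0.71 [319.4 247.5] [ 0.576 -0.114  0.04 ]
top neck_top 0.73 [320.9 250.3] [ 0.566 -0.116  0.065]
scene cap 0.94 [313.7 305.8] [0.471 0.045 0.03 ]
scene cap 0.69 [304.3 346.4] [0.412 0.142 0.03 ]
scene cap 0.68 [250.6 318.7] [0.53  0.135 0.03 ]
scene cap_bar 0.92 [252.5 320.5] [0.494 0.165 0.057]
scene cap_bar 0.88 [304.1 345.2] [0.39  0.167 0.057]
scene cap_bar 0.7 [314.6 307.7] [0.439 0.081 0.057]
scene cap_bar 0.34 [325.9 252.5] [ 0.541 -0.082  0.057]
scene cap_bar 0.22 [382.7 230.6] [ 0.507 -0.226  0.057]
scene neck_top 0.63 [326.4 258.2] [ 0.518 -0.052  0.065]
{'time_s': 0.5, 'q': array([-84.756,  21.809,  74.339,   0.003,  83.858, -12.334]), 'qvel': array([-0.065,  0.016, -0.025, -0.016, -0.001, -0.046]), 'joint_efforts': array([ -0.002, -44.804, -23.133,  -0.   ,   0.001,   0.   ]), 'position': array([ 0.166, -0.524,  0.201]), 'tool_rot': array([[ 0.953,  0.302,  0.   ],
       [ 0.302, -0.953,  0.   ],
       [ 0.   , -0.   , -1.   ]]), 'ft_force': array([ 0.976, -0.022,  0.475]), 'wrist_torque': array([-0.002,  0.033, -0.014]), 'gripper_force': 0.0, 'grip_width': 0.08535089080143077}
```

View pics/top0.png

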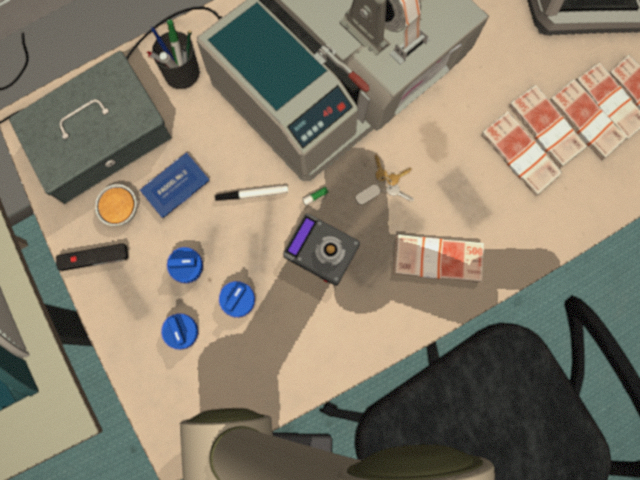

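View pics/scene0.png

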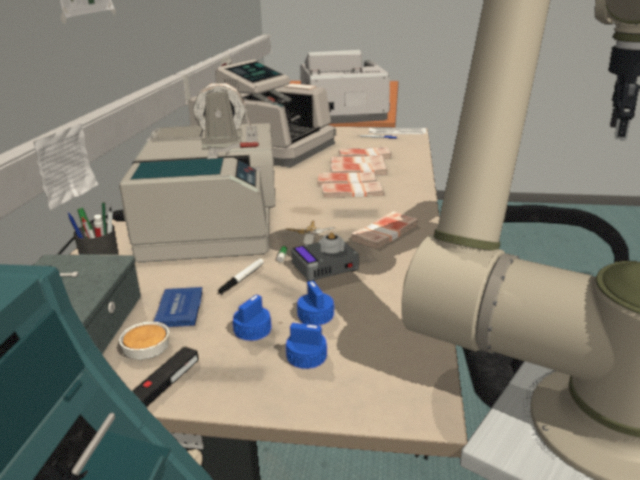

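The top view shows three blue caps at about (184,265), (237,299) and (180,331), and the lamp's neck at about (330,250). The scene view shows the same layout. The cap farthest from the base is the one at (184,265), near (0.537, 0.117). I'll move toward it.

```bash
R='[8.5,3.04,-2.77,0,0, 8.5,3.04,-2.77,0,0, 8.5,3.04,-2.77,0,0, 8.5,3.04,-2.77,0,0, 8.5,3.04,-2.77,0,0, 8.5,3.04,-2.77,0,0, 8.5,3.04,-2.77,0,0, 8.5,3.04,-2.77,0,0]' ; unset R
python3 -m crank '[8.5,3.04,-2.77,0,0, 8.5,3.04,-2.77,0,0, 8.5,3.04,-2.77,0,0, 8.5,3.04,-2.77,0,0, 8.5,3.04,-2.77,0,0, 8.5,3.04,-2.77,0,0, 8.5,3.04,-2.77,0,0, 8.5,3.04,-2.77,0,0]'
python3 -m crank '[8.5,3.04,-2.77,0,0, 8.5,3.04,-2.77,0,0, 8.5,3.04,-2.77,0,0, 8.5,3.04,-2.77,0,0, 8.5,3.04,-2.77,0,0, 8.5,3.04,-2.77,0,0, 8.5,3.04,-2.77,0,0, 8.5,0,0,0,0]'
python3 - <<'E'
from h import *
np.set_printoptions(precision=4,suppress=True)
p=optics.get_image("wrist"); save(p,"w1"); print(np.array(p["pose"]))
for q,z in [("cap",.03),("cap_bar",.057),("lamp",.04),("neck_top",.0645)]:
    for r in spotter.look_for(p,q): print(q,round(r["score"],2),np.round(px(r["at"]),1),at_z(p,px(r["at"]),z))
s=env.observe();print(s["q"],s["position"])
E
```

```text
time_s: 1.17
position: [0.3315, -0.2378, 0.2014]
tool_rot: [[0.953, 0.301, 0.0], [0.301, -0.953, -0.0], [0.0, 0.001, -1.0]]
ft_force: [1.2, 0.1, -0.6]
grip_width: 0.085
gripper_force: 0.0
time_s: 1.83
position: [0.4773, 0.0149, 0.201]
tool_rot: [[0.951, 0.308, 0.001], [0.308, -0.951, 0.002], [0.002, -0.001, -1.0]]
ft_force: [-1.6, 0.3, 0.3]
grip_width: 0.0852
gripper_force: 0.0
[[ 0.3066  0.9083  0.2844  0.5498]
 [-0.9518  0.2931  0.0902  0.0385]
 [-0.0014 -0.2983  0.9545  0.3736]
 [ 0.      0.      0.      1.    ]]
cap 0.68 [178.  219.5] [0.4273 0.1249 0.03  ]
cap 0.62 [211.3  78.5] [0.5429 0.1245 0.03  ]
cap 0.59 [307.5 190.3] [0.4834 0.0299 0.03  ]
cap_bar 0.9 [213.7  76.8] [0.545  0.1164 0.057 ]
cap_bar 0.8 [310.9 190.9] [0.489 0.028 0.057]
cap_bar 0.77 [177.6 221.9] [0.4349 0.118  0.057 ]
lamp 0.91 [518.4 138. ] [ 0.5736 -0.1108  0.04  ]
neck_top 0.7 [519.4 139.3] [ 0.5713 -0.1009  0.0645]
[-13.2864  14.2729  85.6215  -0.0119  80.1126  59.2268] [0.4749 0.0085 0.2012]
```

View pics/w1.png

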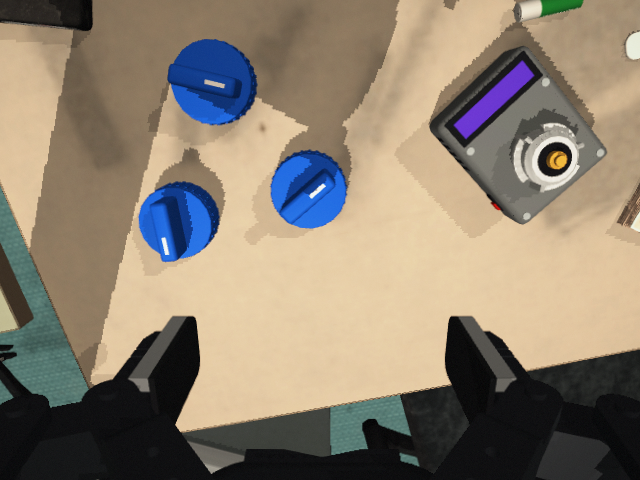

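The three caps show at (211,80), (309,190) and (178,221), each with a white bar mark. The neck is at about (550,158). I'll zoom on the target cap and the neck.

```bash
python3 - <<'E'
import cv2,numpy as np
i=cv2.imread("pics/w1.png")
a=cv2.resize(i[35:130,160:265],None,fx=5,fy=5,interpolation=cv2.INTER_CUBIC)[:475,:400]
a=cv2.resize(i[35:135,160:260],(400,400),interpolation=cv2.INTER_CUBIC)
b=cv2.resize(i[110:210,500:600],(400,400),interpolation=cv2.INTER_CUBIC)
cv2.imwrite("pics/z1.png",np.hstack([a,b]))
E
```

```text
(no output)
```

View pics/z1.png

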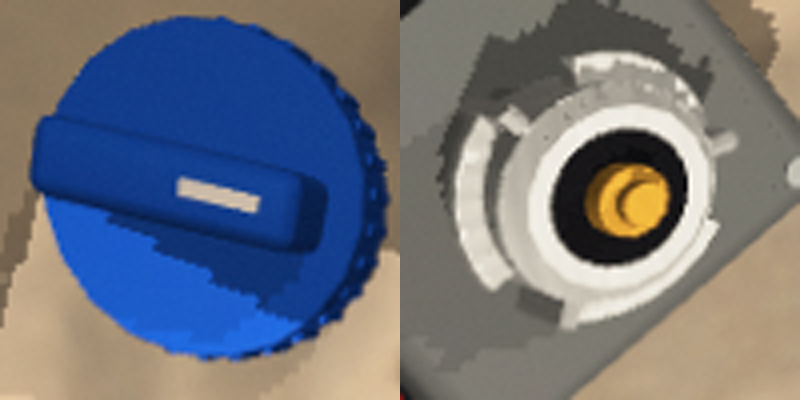

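The bar's top face is centred at about (202,81) px in the full image. The neck ring's centre is at about (553.5,160), and the ridges and stop walls are visible around it. Next I'll turn these into metric values.

```bash
python3 - <<'E'
from h import *
np.set_printoptions(precision=4,suppress=True)
p=optics.get_image("wrist")
A=lambda x,y:(160+x/4,35+y/4); B=lambda x,y:(500+(x-400)/4,110+y/4)
print("bar c",at_z(p,A(168,183),.057),"disc c",at_z(p,A(204,185),.029))
a=at_z(p,A(38,153),.057);b=at_z(p,A(298,213),.057)
print("len",np.linalg.norm(b-a),"ang",np.degrees(np.arctan2(*(b-a)[1::-1])))
c=at_z(p,B(614,200),.0645);print("neck",c,np.linalg.norm(at_z(p,B(523,200),.0645)-at_z(p,B(705,200),.0645)))
for n,x,y,z in [("wallL",512,122,.06),("wallR",728,142,.06),("wallB",540,303,.055),("L cw",490,118,.051),("L ccw",500,285,.056),("T cw",700,108,.051),("T ccw",578,70,.056),("R ccw",717,225,.056),("R cw",570,325,.051)]:
    w=at_z(p,B(x,y),z)-c; print(n,np.degrees(np.arctan2(w[1],w[0]))%360,np.hypot(*w[:2]))
s=env.observe();print(s["position"],s["q"],s["time_s"]); print(s["tool_rot"])
E
```

```text
bar c [0.5383 0.1165 0.057 ] disc c [0.5391 0.1173 0.029 ]
len 0.045887718167488586 ang -85.46131577225711
neck [ 0.5621 -0.1382  0.0645] 0.03342348772807069
wallL 71.67968296949716 0.02270461346146405
wallR 312.0606189261143 0.024123794376972117
wallB 180.91689622457037 0.02138204358279669
L cw 71.63541865143516 0.022687738047405
L ccw 156.52195174939644 0.022426903549949764
T cw 323.7962459634491 0.026009562621441013
T ccw 31.6743533063007 0.02298744485228635
R ccw 274.9659655426482 0.02548719555463658
R cw 202.83372652907067 0.025570922392596493
[0.475  0.0084 0.2012] [-13.3064  14.268   85.6175  -0.0094  80.1107  59.2312] 2.1333
[[ 0.9539  0.3001  0.    ]
 [ 0.3001 -0.9539 -0.0002]
 [-0.      0.0002 -1.    ]]
```

```bash

python3 -m crank '[5,2.33,-2.11,0,0, 5,2.33,-2.11,0,0, 5,2.33,-2.11,0,0, 5,2.35,-2.12,0,0, 5,0,0,0,-0.122, 5,0,0,0,-0.122, 5,0,0,0,-0.122, 5,0,0,0,-0.122]'
python3 -m crank '[5,0,0,1,-0.122, 5,0,0,1,-0.122, 5,0,0,1,-0.122, 5,0,0,1,-0.122, 5,0,0,1,-0.122, 5,0,0,1,-0.122, 5,0,0,1,-0.122, 5,0,0,0,0]'
python3 - <<'E'
from h import *
np.set_printoptions(precision=4,suppress=True)
p=optics.get_image("wrist"); save(p,"w2")
for q,z in [("cap",.03),("cap_bar",.057)]:
    for r in spotter.look_for(p,q): print(q,round(r["score"],2),np.round(px(r["at"]),1),at_z(p,px(r["at"]),z))
s=env.observe();print(s["q"],s["position"],s["ft_force"],s["time_s"]);print(s["tool_rot"])
E
```

```text
time_s: 2.8
position: [0.5388, 0.117, 0.2012]
tool_rot: [[0.697, 0.717, -0.0], [0.717, -0.697, -0.0], [-0.0, -0.0, -1.0]]
ft_force: [0.3, 0.4, 0.1]
grip_width: 0.0502
gripper_force: 0.0
time_s: 3.47
position: [0.538, 0.1169, 0.1296]
tool_rot: [[-0.08, 0.997, -0.003], [0.997, 0.08, -0.0], [0.0, -0.003, -1.0]]
ft_force: [-0.5, -0.4, 0.3]
grip_width: 0.05
gripper_force: 0.0
cap 0.95 [326.9 210.8] [0.5396 0.1281 0.03  ]
cap 0.89 [255.6 314.9] [0.4958 0.0493 0.03  ]
cap 0.7 [147.5 195.4] [0.4231 0.1292 0.03  ]
cap_bar 0.77 [326.3 206.1] [0.5383 0.1374 0.057 ]
cap_bar 0.76 [254.2 315.9] [0.4985 0.0629 0.057 ]
cap_bar 0.6 [150.5 193.9] [0.4357 0.1366 0.057 ]
[ 0.0008 25.3808 80.6523 -0.0023 73.9211 -4.1795] [0.5392 0.1175 0.1318] [0.2045 0.1697 0.6575] 3.6167
[[-0.0729  0.9973  0.0008]
 [ 0.9973  0.0729 -0.    ]
 [-0.0001  0.0008 -1.    ]]
```

View pics/w2.png

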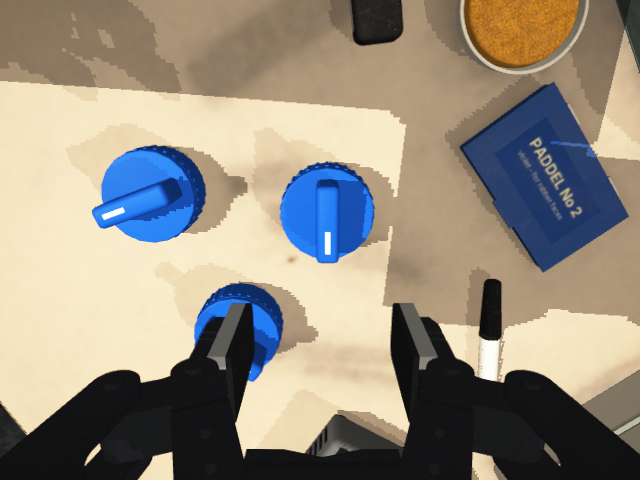

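The target cap is at (327,212), with its bar vertical in the image and centred between the fingers. The bar's top face spans rows 180–262 at column 327.

```bash
python3 - <<'E'
from h import *
np.set_printoptions(precision=4,suppress=True)
p=optics.get_image("wrist")
print(at_z(p,(327.3,221),.057),at_z(p,(327,181),.057),at_z(p,(328,262),.057),at_z(p,(328,207),.029))
i=p["color"][175:265,305:350].astype(int)
for r in (185,200,215,230,245,258): print(r,p["color"][r,308:348,2])
E
```

```text
[0.5412 0.1285 0.057 ] [0.5393 0.1524 0.057 ] [0.5436 0.1027 0.057 ] [0.5419 0.1306 0.029 ]
185 [237 237 237 237 236 207 148 139 131 121 115 117 114 113 112 112 110 111
 109 110 108 108 106 106 102 103 101 136 172 179 180 179 178 178 179 178
 179 180 177 179]
200 [236 236 236 236 224 214 231 241 245 248 249 248 249 248 248 248 247 247
 247 246 246 245 245 243 236 224 203 166 163 179 178 179 179 180 179 178
 178 179 179 179]
215 [235 235 235 235 229 213 230 240 245 247 249 248 248 248 247 247 247 246
 245 245 245 245 244 243 237 222 202 169 162 177 178 178 178 179 177 178
 178 176 177 177]
230 [235 236 235 235 235 218 223 239 243 246 247 247 247 247 246 245 245 245
 245 245 244 244 244 243 237 223 202 167 163 177 177 178 179 179 176 178
 176 176 178 178]
245 [246 245 241 235 235 218 218 238 242 244 246 246 246 246 250 253 253 253
 253 251 246 243 243 242 236 223 201 168 162 176 178 176 178 177 178 178
 178 177 176 178]
258 [192 190 192 190 192 183 206 233 239 243 245 245 245 245 245 244 245 244
 244 244 243 243 243 242 236 222 204 175 169 180 182 182 181 181 178 178
 178 176 174 173]
```

```bash
python3 - <<'E'
from h import *
np.set_printoptions(precision=4,suppress=True)
p=optics.get_image("wrist"); save(p,"w3")
s=env.observe();print(s["position"],s["time_s"]);print(np.array(p["pose"]))
c=p["color"]
cv2.imwrite("pics/z3.png",cv2.resize(c[140:280,250:400,::-1],None,fx=4,fy=4,interpolation=cv2.INTER_CUBIC))
for q,z in [("cap",.02),("cap_bar",.05)]:
    for r in spotter.look_for(p,q): print(q,round(r["score"],2),np.round(px(r["at"]),1),at_z(p,px(r["at"]),z))
print(proj(p,[[.539,.117,.057],[.539,.117,.029],[.475,.0084,0.]]))
E
```

```text
[0.5392 0.1179 0.1319] 3.7167
[[ 0.9974 -0.0689 -0.0225  0.5332]
 [ 0.0724  0.9516  0.2985  0.1944]
 [ 0.0008 -0.2994  0.9541  0.3043]
 [ 0.      0.      0.      1.    ]]
cap 0.7 [322.4 209.1] [0.5386 0.127  0.02  ]
cap 0.69 [148.1 196. ] [0.4205 0.1276 0.02  ]
cap 0.58 [252.6 314.8] [0.4933 0.0439 0.02  ]
cap_bar 0.79 [323.  209.1] [0.5384 0.1341 0.05  ]
cap_bar 0.58 [148.4 197.6] [0.4326 0.1337 0.05  ]
[[321.9542 239.4436]
 [321.922  226.8361]
 [232.7186 341.291 ]]
```

View pics/z3.png

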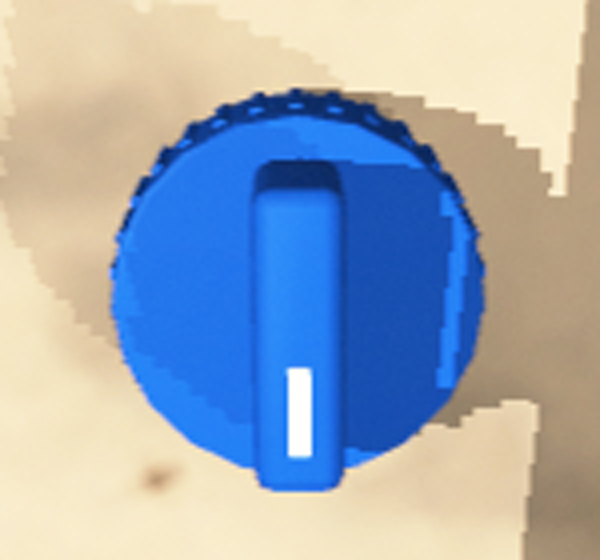

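```bash
python3 - <<'E'
from h import *
np.set_printoptions(precision=4,suppress=True)
p=optics.get_image("wrist")
print("bar",at_z(p,(324.9,225),.057),"disc",at_z(p,(324.5,212.8),.029))
print("len",at_z(p,(324.9,187.5),.057),at_z(p,(324.9,262.5),.057))
t=optics.get_image("top")
for c in ([.5387,.117,.0],[.541,.126,.0]):
    print(proj(t,np.array(c)+[[0,0,.029],[0,0,.057],[0,.031,.029],[0,-.031,.029],[.031,0,.029],[-.031,0,.029]]).round(1).tolist())
c=t["color"][:,:,:].astype(int);m=((c[...,2]-c[...,0])>70).astype(np.uint8)
n,l,st,ce=cv2.connectedComponentsWithStats(m)
for k in range(1,n):
    if st[k,4]>200: print(st[k],ce[k])
E
```

```text
bar [0.5399 0.1266 0.057 ] disc [0.5398 0.1272 0.029 ]
len [0.5382 0.1491 0.057 ] [0.5417 0.1029 0.057 ]
[[187.6, 265.4], [184.6, 262.9], [170.3, 264.9], [205.0, 266.0], [188.7, 248.1], [186.5, 282.9]]
[[182.6, 264.0], [179.5, 261.4], [165.4, 263.4], [200.0, 264.5], [183.8, 246.7], [181.5, 281.5]]
[290 220  23  33 230] [300.5826 236.3304]
[176 248  26  35 663] [188.0196 265.4148]
[219 282  35  35 930] [236.314  298.9613]
[162 314  35  35 838] [180.0704 331.4403]
```

```bash

python3 -m crank '[5,0.66,0.1,0,0, 5,0,0,2,0, 5,0,0,2.5,0, 5,0,0,2.5,0, 5,0,0,1.8,0, 5,0,0,1,0, 5,0,0,0,0, 5,0,0,0,0]'
python3 -m crank '[1,0,0,0,0, 1,0,0,0,0, 1,0,0,0,0, 1,0,0,0,0, 1,0,0,0,0, 1,0,0,0,0, 1,0,0,0,0, 1,0,0,0,0]' 60
```

```text
time_s: 4.58
position: [0.5397, 0.1252, 0.0335]
tool_rot: [[-0.078, 0.997, 0.0], [0.997, 0.078, 0.0], [-0.0, 0.0, -1.0]]
ft_force: [0.2, 0.0, 0.3]
grip_width: 0.0501
gripper_force: 0.0
time_s: 5.25
position: [0.5393, 0.1249, 0.0331]
tool_rot: [[-0.078, 0.997, -0.0], [0.997, 0.078, 0.0], [0.0, -0.0, -1.0]]
ft_force: [0.8, -0.4, -0.6]
grip_width: 0.01
gripper_force: 0.0
```

```bash
python3 - <<'E'
from h import *
p=optics.get_image("wrist"); save(p,"w4")
s=env.observe();print(s["position"],s["grip_width"],s["gripper_force"])
print(proj(p,[s["position"],s["position"]+[0,0,.019]]))
E
```

```text
[0.53931221 0.12492254 0.03312663] 0.0100682599226767 0.0
[[322.69708502 289.34724051]
 [322.75291666 309.08354215]]
```

View pics/w4.png

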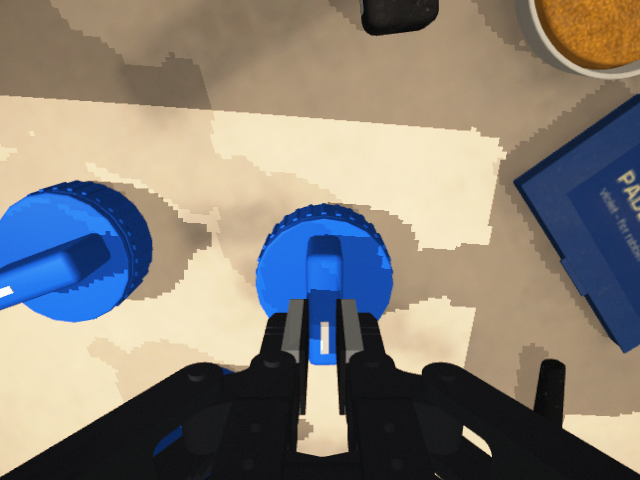

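The bar sits between the fingers in the picture, but the width reads 10 mm with no force. I'll check where the fingertips really are from the pixel scale.

```bash
python3 - <<'E'
from h import *
np.set_printoptions(precision=4,suppress=True)
p=optics.get_image("wrist");s=env.observe();K=np.array(p["intrinsics"]);print(K[0,0],K[1,1],p["pose"][:3,3])
R=np.array(s["tool_rot"]);P=np.array(s["position"])
for z in (0,-.019,-.04,-.06):
    print(z,proj(p,[P+R@[x,y,z] for x in (.011,-.011) for y in (-.005,.005)]).round(0).tolist())
c=p["color"][290:345:8,260:365]
for r in range(296,350,8): print(r,''.join('B' if (int(v[2])-int(v[0])>60) else ('g' if v.mean()>90 and abs(int(v[0])-int(v[2]))<25 else ('k' if v.mean()<70 else '.')) for v in p["color"][r,270:375]))
cv2.imwrite("pics/z4.png",cv2.resize(p["color"][200:400,220:430,::-1],None,fx=3.6,fy=2.9,interpolation=cv2.INTER_CUBIC)[:600,:800])
E
```

```text
430.12974884553387 430.12974884553387 [0.5332 0.2016 0.2055]
0 [[311.0, 266.0], [334.0, 266.0], [311.0, 312.0], [334.0, 312.0]]
-0.019 [[310.0, 283.0], [336.0, 283.0], [310.0, 334.0], [335.0, 334.0]]
-0.04 [[308.0, 308.0], [338.0, 308.0], [309.0, 364.0], [337.0, 364.0]]
-0.06 [[306.0, 338.0], [340.0, 338.0], [307.0, 400.0], [339.0, 400.0]]
296 BBBBBBBBBBBBBBBBBBBBBBBBBBBBBBBBBBBBBBBBBBBBBBBBBBBBBBBBBBBBBBBBBBBBBBBBBBBBBBBBBBBBBBBBBBBBBBBBBBBBBBBBB
304 BBBBBBBBBBBBBBBBBBBggggggggggggg.kkkkkkBBBBBBBBBBBBBBBBBBBBBBBBBBBkkkkkk........g...g.BBBBBBBBBBBBBBBBBBB
312 BBBBBBBBBBBBBBBBBB.gggggggggggggkkkkkkkBBBBBBBBBBBBBBBBBBBBBBBBBBBkkkkkkk.......g.g..gg.BBBBBBBBBBBBBBBBB
320 kkkkkkkkkkkkkkkkk.gggggggggggggkkkkkkkkBBBBBBBBBBBBBBBBBBBBBBBBBBBkkkkkkkk..g.g..gg......kkkkkkkkkkkkkkkk
328 kkkkkkkkkkkkkkk..ggggggggggggg.kkkkkkkkBBBBBBBBBBBBg......gBBBBBBBkkkkkkkk................kkkkkkkkkkkkkkk
336 kkkkkkkkkkkkkk.....gggggggggg.kkkkkkkkkBBBBBBBBBBBBg......gBBBBBBBkkkkkkkkk.......g...gggg.kkkkkkkkkkkkkk
344 kkkkkkkkkkkkk.....gggg....gg.kkkkkkkkkkBBBBBBBBBBBBgg.....gBBBBBBBkkkkkkkkkk.g.....ggg......kkkkkkkkkkkkk
```

```bash
python3 -m crank '[0,0,0,0,0, 0,0,0,0,0, 0,0,0,0,0, 0,0,0,0,0, 0,0,0,0,0, 0,0,0,0,0, 0,0,0,0,0, 0,0,0,0,0]' 40
```

```text
time_s: 6.02
position: [0.5393, 0.1249, 0.0331]
tool_rot: [[-0.078, 0.997, -0.0], [0.997, 0.078, 0.0], [0.0, -0.0, -1.0]]
ft_force: [-0.1, 0.3, 0.4]
grip_width: -0.0001
gripper_force: 0.0
```

View pics/z4.png

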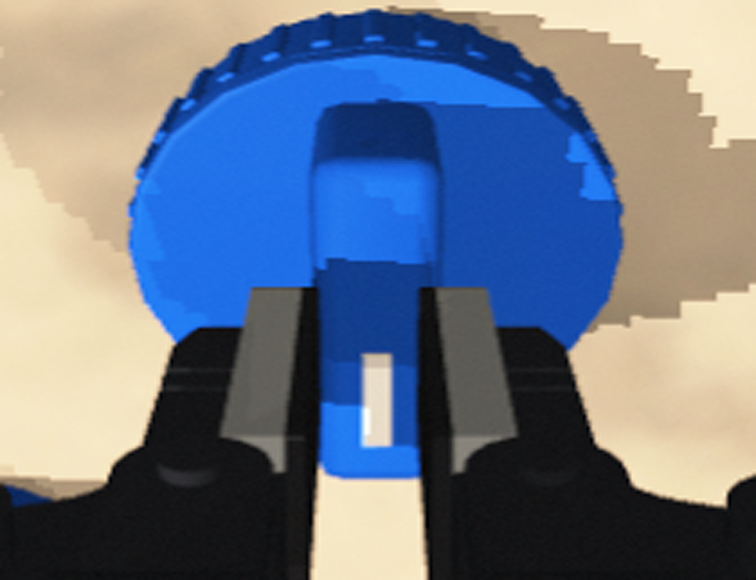

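The fingers shut fully, so the tips are really above the bar: the picture puts them about 27–33 mm higher than the reported TCP. I'll reopen and go lower in small steps, watching the force.

```bash
python3 -m crank '[4,0,0,0,0, 4,0,0,0,0, 4,0,0,0,0, 4,0,0,0,0, 4,0,0,0.5,0, 4,0,0,0.5,0, 4,0,0,0.5,0, 4,0,0,0,0]'
python3 - <<'E'
from h import *
p=optics.get_image("wrist");s=env.observe();print(s["position"],s["ft_force"],s["grip_width"])
R=np.array(s["tool_rot"]);P=np.array(s["position"])
for z in (0,-.019,-.04): print(z,proj(p,[P+R@[.011,y,z] for y in (-.02,.02)]).round(0).tolist())
for r in range(280,330,6): print(r,''.join('B' if (int(v[2])-int(v[0])>60) else ('g' if v.mean()>90 and abs(int(v[0])-int(v[2]))<25 else ('k' if v.mean()<70 else '.')) for v in p["color"][r,230:420:2]))
E
```

```text
time_s: 6.68
position: [0.5386, 0.1249, 0.0168]
tool_rot: [[-0.078, 0.997, -0.002], [0.997, 0.078, 0.0], [0.0, -0.002, -1.0]]
ft_force: [-1.3, -0.6, -0.5]
grip_width: 0.04
gripper_force: 0.0
[0.53890868 0.12492694 0.01734582] [ 0.21873221 -0.16264222  0.24209032] 0.039736485171004074
0 [[277.0, 266.0], [370.0, 266.0]]
-0.019 [[272.0, 284.0], [375.0, 284.0]]
-0.04 [[265.0, 309.0], [383.0, 308.0]]
280 ............BBBBBBBBBBBBBBBBBBBBBBBBBBBBBBBBBBBBBBBBBBBBBBBBBBBBBBBBBBBBBBBBBBBBBBBBB..........
286 ...........BBBBBBBBBBBBBBBBBBBBBBBBBBBBBBBBBBBBBBBBBBBBBBBBBBBBBBBBBBBBBBBBBBBBBBBBBB..........
292 ...........BBBBBBBBBBBBBBBBBBBBBBBBBBBBBBBBBBBBBBBBBBBBBBBBBBBBBBBBBBBBBBBBBBBBBBBBBBg.........
298 ...........BBBBBBBBBBBBBBBBBBBBBBBBBBBBBBBBBBBBBBBBBBBBBBBBBBBBBBBBBBBBBBBBBBBBBBBBBBB.........
304 ........gggggggkkkBBBBBBBBBBBBBBBBBBBBBBBBBBBBBBBBBBBBBBBBBBBBBBBBBBBBBBBBkkkkg.gg.............
310 .......gggggggkkkkkBBBBBBBBBBBBBBBBBBBBBBBBBBBBBBBBBBBBBBBBBBBBBBBBBBBBBBBkkkkk....g.g.........
316 kkkkkkgggggggkkkkkkBBBBBBBBBBBBBBBBBBBBBBBBBBBBBBBBBBBBBBBBBBBBBBBBBBBBBBBkkkkkkg..g..gkkkkkk..
322 kkkkkg..g.g.kkkkkkkBBBBBBBBBBBBBBBBBBBBBBBBBBBBBBBBBBBBBBBBBBBBBBBBBBBBBBBkkkkkkk.....g.kkkkkkk
328 kkk....ggggkkkkkkkkBBBBBBBBBBBBBBBBBBBBBBBBBBBBBBBBBBBBBBBBBBBBBBBBBBBBBBBkkkkkkkk.ggg..g.kkkkk
```

```bash
python3 -m crank '[3,0,0,0.4,0, 3,0,0,0.4,0, 3,0,0,0.3,0, 3,0,0,0,0, 3,0,0,0,0, 3,0,0,0,0, 3,0,0,0,0, 3,0,0,0,0]'
python3 -m crank '[0.5,0,0,0,0, 0.5,0,0,0,0, 0.5,0,0,0,0, 0.5,0,0,0,0, 0.5,0,0,0,0, 0.5,0,0,0,0, 0.5,0,0,0,0, 0.5,0,0,0,0]' 60
python3 - <<'E'
from h import *
p=optics.get_image("wrist");s=env.observe();print(s["position"],s["ft_force"],s["grip_width"],s["gripper_force"])
save(p,"w5")
E
```

```text
time_s: 7.4
position: [0.5394, 0.1249, 0.0073]
tool_rot: [[-0.078, 0.997, 0.0], [0.997, 0.078, 0.0], [-0.0, 0.0, -1.0]]
ft_force: [0.3, -0.2, 0.1]
grip_width: 0.0297
gripper_force: 0.0
time_s: 8.07
position: [0.5395, 0.1249, 0.0073]
tool_rot: [[-0.078, 0.997, 0.001], [0.997, 0.078, 0.0], [-0.0, 0.001, -1.0]]
ft_force: [1.2, 0.0, 2.3]
grip_width: 0.0127
gripper_force: 60.9
[0.53952313 0.12491865 0.00729328] [ 1.24001905 -0.29106663  2.95091568] 0.012751353970156917 60.96544146537781
```

```bash
python3 -m crank '[0.5,0,0,-2,0, 0.5,0,0,-4,0, 0.5,0,0,-4,0, 0.5,0,0,-2.3,0, 0.5,-3.8,0,0,0, 0.5,-3.8,0,0,0, 0.5,-3.8,0,0,0, 0.5,-3.8,0,0,0]'
python3 -m crank '[0.5,-3.8,0,0,0, 0.5,-3.8,0,0,0, 0.5,-3.8,0,0,0, 0.5,-3.8,0,0,0, 0.5,-3.8,0,0,0, 0.5,0,0,0,0, 0.5,0,0,0,0, 0.5,0,0,0,0]'
python3 - <<'E'
from h import *
np.set_printoptions(precision=4,suppress=True)
optics.get_image("wrist")
p=optics.get_image("wrist");s=env.observe();print(s["time_s"],s["position"],s["ft_force"],s["grip_width"],s["gripper_force"],s["q"]);print(s["tool_rot"])
save(p,"w6");import pickle;pickle.dump({k:np.array(p[k]) for k in("intrinsics","distortion","pose")},open("w6.pkl","wb"))
for q,z in [("neck_top",.0645),("lamp",.04),("cap_bar",.06)]:
    for r in spotter.look_for(p,q): print(q,round(r["score"],2),np.round(px(r["at"]),1),at_z(p,px(r["at"]),z))
e=proj(p,[.5645,-.132,.0645])[0];print(e)
i=p["color"][:,:,::-1]; x,y=int(e[0]),max(int(e[1]),50)
a=cv2.resize(i[y-50:y+50,x-50:x+50],(400,400),interpolation=cv2.INTER_CUBIC)
b=cv2.resize(i[130:480,145:495],(400,400)); cv2.imwrite("pics/z6.png",np.hstack([a,b])); print(x-50,y-50)
E
```

```text
time_s: 8.78
position: [0.5506, -0.0279, 0.1299]
tool_rot: [[-0.079, 0.997, -0.001], [0.997, 0.079, 0.0], [0.0, -0.001, -1.0]]
ft_force: [-0.2, -0.4, -0.8]
grip_width: 0.0127
gripper_force: 60.6
time_s: 9.45
position: [0.5655, -0.2155, 0.1295]
tool_rot: [[-0.078, 0.997, -0.001], [0.997, 0.078, 0.001], [0.001, -0.001, -1.0]]
ft_force: [0.7, -0.1, -1.4]
grip_width: 0.0122
gripper_force: 60.6
9.55 [ 0.5658 -0.2147  0.13  ] [-0.2556  0.567  -0.8059] 0.012645756180783596 60.57259440422058 [-31.9813  30.5417  71.6924   0.0095  77.815  -36.529 ]
[[-0.0793  0.9969 -0.0006]
 [ 0.9969  0.0793  0.0006]
 [ 0.0006 -0.0006 -1.    ]]
neck_top 0.71 [350.6  77.5] [ 0.5731 -0.1234  0.0645]
lamp 0.76 [352.1  75. ] [ 0.5752 -0.1204  0.04  ]
cap_bar 0.82 [322.  284.3] [ 0.5674 -0.2426  0.06  ]
[332.7263  93.4164]
282 43
```

View pics/z6.png

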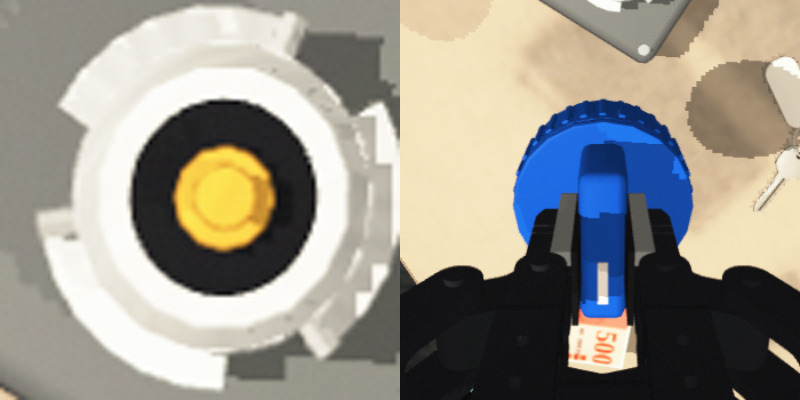

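The neck shows nearly straight down, with its centre at about (338,92) px, and three walls and ridges are clear. The cap is held level, with its disc centred at about column 322. Next I'll work out the numbers.

```bash
python3 - <<'E'
from h import *
import pickle
np.set_printoptions(precision=4,suppress=True)
p=pickle.load(open("w6.pkl","rb")); C=cv2.imread("pics/w6.png")
B=lambda x,y:(282+x/4,43+y/4)
c=at_z(p,B(224,197),.0645);print("neck",c)
for n,x,y,z in [("wallT",297,33,.06),("wallL",52,222,.06),("wallB",322,342,.06),("T cw",285,12,.051),("T ccw",68,112,.056),("L cw",48,240,.051),("L ccw",223,388,.056),("R ccw",375,112,.056)]:
    w=at_z(p,B(x,y),z)-c; print(n,np.degrees(np.arctan2(w[1],w[0]))%120,np.hypot(*w[:2]))
P=np.array([.5658,-.2147,.130]);tx=np.array([-.079,.997,0]);ty=np.array([.997,.079,0])
t=np.linspace(0,2*np.pi,73)[:,None]
for dx in(0,.002,.004):
    d=P+tx*dx+[0,0,-.0073+.029]+.031*(np.cos(t)*tx+np.sin(t)*ty)
    q=proj(p,d); print(dx,"top",q[:,1].min(),"L",q[q[:,0].argmin()],"R",q[q[:,0].argmax()])
    b=P+[0,0,-.0073+.057]; print("  bar ends",proj(p,[b+tx*(dx+.024),b+tx*(dx-.024)]).tolist())
for col in (280,300,320,340): print(col,[(r,C[r,col].tolist()[0]) for r in range(212,262,2)])
print([(r,C[r,320].tolist()) for r in range(245,300,3)]); print([(r,C[r,318].tolist()) for r in range(395,415,2)])
for r in (290,300,310): 
    m=np.where(C[r,:,0].astype(int)-C[r,:,2]>60)[0]; print(r,m.min(),m.max())
E
```

```text
neck [ 0.5672 -0.1312  0.0645]
wallT 69.71230229429787 0.022672275557708985
wallL 72.05773979796194 0.023118449137273383
wallB 70.6829636896141 0.023268389507954828
T cw 75.20777673161253 0.02568495772988255
T ccw 36.21980955346629 0.02356693767430739
L cw 76.94229971721063 0.024650644678996195
L ccw 35.366765776987705 0.025259123688234887
R ccw 33.07074430222406 0.023314845890017276
0 top 235.26778380867293 L [243.1181 305.5428] R [403.1284 305.3809]
  bar ends [[323.1344521608263, 283.23528838385295], [323.2615030303317, 412.09798687113283]]
0.002 top 230.01041021540394 L [242.8156 300.8264] R [403.4213 300.661 ]
  bar ends [[323.1283446095833, 277.2193993341146], [323.25688295575753, 407.27745636400283]]
0.004 top 224.7131335369324 L [242.5115 296.0744] R [403.7158 295.9054]
  bar ends [[323.12216428469014, 271.147289435356], [323.25220981644986, 402.41274659081273]]
280 [(212, 174), (214, 176), (216, 175), (218, 176), (220, 173), (222, 170), (224, 170), (226, 170), (228, 174), (230, 108), (232, 94), (234, 90), (236, 107), (238, 113), (240, 114), (242, 133), (244, 141), (246, 140)
[... 986 characters left out ...]
152)]
[(245, [229, 111, 34]), (248, [228, 107, 31]), (251, [228, 108, 32]), (254, [228, 108, 30]), (257, [99, 43, 16]), (260, [99, 42, 13]), (263, [100, 41, 10]), (266, [101, 43, 12]), (269, [104, 46, 14]), (272, [100, 42, 12]), (275, [104, 43, 12]), (278, [104, 45, 10]), (281, [131, 57, 16]), (284, [187, 82, 22]), (287, [213, 97, 28]), (290, [224, 105, 30]), (293, [230, 109, 31]), (296, [229, 108, 30]), (299, [229, 110, 31])]
[(395, [249, 245, 237]), (397, [237, 116, 30]), (399, [237, 116, 29]), (401, [237, 116, 30]), (403, [237, 116, 30]), (405, [233, 110, 29]), (407, [211, 95, 28]), (409, [114, 157, 252]), (411, [115, 159, 252]), (413, [113, 157, 251])]
290 246 398
300 245 399
310 244 400
```

```bash
python3 -m crank '[0.5,2.75,0.25,0,0, 0.5,2.75,0.25,0,0, 0.5,2.75,0.25,0,0, 0.5,0,0,1.5,0.11, 0.5,0,0,1.5,0.11, 0.5,0,0,1.5,0.11, 0.5,0,0,0,0, 0.5,0,0,0,0]'
python3 - <<'E'
from h import *
s=env.observe();print(s["position"],s["ft_force"],s["wrist_torque"],s["tool_rot"][:2,0])
E
```

```text
time_s: 10.37
position: [0.5669, -0.1327, 0.0851]
tool_rot: [[0.246, 0.969, -0.001], [0.969, -0.246, 0.0], [0.0, -0.001, -1.0]]
ft_force: [-0.7, 0.6, -0.4]
grip_width: 0.0126
gripper_force: 60.5
[ 0.56685155 -0.13265887  0.08507471] [-0.72113179  0.57889647 -0.43221113] [ 0.02910812 -0.03247064  0.01422968] [0.24551813 0.96939198]
```

```bash
python3 -m crank '[0.5,0,0.05,0.5,0, 0.5,0,0,0.5,0, 0.5,0,0,0.4,0, 0.5,0,0,0.3,0, 0.5,0,0,0.1,0, 0.5,0,0,0,0, 0.5,0,0,0,0, 0.5,0,0,0,0]'
python3 -m crank '[0.5,0,0,0.1,0, 0.5,0,0,0.1,0, 0.5,0,0,0.05,0, 0.5,0,0,0,0, 0.5,0,0,0,0, 0.5,0,0,0,0, 0.5,0,0,0,0, 0.5,0,0,0,0]'
python3 -c "
from h import *
s=env.observe();print(s['position'],s['ft_force'],s['wrist_torque'])"
```

```text
time_s: 11.03
position: [0.5676, -0.1334, 0.0674]
tool_rot: [[0.249, 0.968, 0.0], [0.968, -0.249, -0.0], [-0.0, 0.0, -1.0]]
ft_force: [-0.3, 0.4, -1.0]
grip_width: 0.0128
gripper_force: 60.5
time_s: 11.7
position: [0.5675, -0.1332, 0.0646]
tool_rot: [[0.249, 0.968, -0.0], [0.968, -0.249, 0.0], [0.0, -0.0, -1.0]]
ft_force: [-0.3, 1.3, -0.5]
grip_width: 0.0127
gripper_force: 60.5
[ 0.56747932 -0.1332186   0.06462561] [-0.3026377   1.3455376  -0.50192933] [ 0.45525587  0.04035088 -0.01254933]
```

```bash
python3 -m crank '[0.5,0.1,0,0,0, 0.5,0,0,0.05,0, 0.5,0,0,0.05,0, 0.5,0,0,0.05,0, 0.5,0,0,0,0, 0.5,0,0,0,0, 0.5,0,0,0,0, 0.5,0,0,0,0]'
python3 -c "
from h import *
s=env.observe();print(s['position'],s['ft_force'],s['wrist_torque'])"
```

```text
time_s: 12.37
position: [0.5678, -0.1324, 0.0631]
tool_rot: [[0.249, 0.968, 0.0], [0.968, -0.249, -0.0], [-0.0, 0.0, -1.0]]
ft_force: [-0.1, -0.1, -1.5]
grip_width: 0.013
gripper_force: 60.5
[ 0.56778455 -0.13240348  0.0631371 ] [-0.14696442 -0.10570777 -1.51308088] [ 0.0118907  -0.05147094  0.03290672]
```

```bash
python3 -m crank '[0.5,0,0,0.05,0, 0.5,0,0,0.05,0, 0.5,0,0,0,0, 0.5,0,0,0,0, 0.5,0,0,0,0, 0.5,0,0,0,0, 0.5,0,0,0,0, 0.5,0,0,0,0]'
python3 -c "
from h import *
s=env.observe();print(s['position'],s['ft_force'],s['wrist_torque'])"
```

```text
time_s: 13.03
position: [0.5679, -0.1324, 0.0623]
tool_rot: [[0.249, 0.968, 0.0], [0.968, -0.249, -0.0], [-0.0, 0.0, -1.0]]
ft_force: [-1.0, -0.6, 3.2]
grip_width: 0.0126
gripper_force: 61.0
[ 0.56786296 -0.13239927  0.06229749] [-1.03634304 -0.58874981  3.23497814] [ 0.05635999  0.1334497  -0.03732404]
```

```bash
python3 -m crank '[0.5,0,0,-0.02,-0.05, 0.5,0,0,-0.02,-0.05, 0.5,0,0,-0.02,-0.05, 0.5,0,0,-0.02,-0.05, 0.5,0,0,0,0, 0.5,0,0,0,0, 0.5,0,0,0,0, 0.5,0,0,0,0]'
python3 -c "
from h import *
s=env.observe();print(s['position'],s['ft_force'],s['wrist_torque'])"
```

```text
time_s: 13.7
position: [0.5677, -0.1323, 0.0629]
tool_rot: [[0.053, 0.999, -0.0], [0.999, -0.053, 0.0], [0.0, -0.0, -1.0]]
ft_force: [-1.5, 1.2, 3.7]
grip_width: 0.0126
gripper_force: 61.0
[ 0.56770957 -0.13229409  0.06291769] [-1.46173658  1.17628016  3.72588088] [ 0.22826818  0.20966313 -0.03845432]
```

```bash
python3 -m crank '[0.5,0,0,0,-0.06, 0.5,0,0,0,-0.06, 0.5,0,0,0,-0.06, 0.5,0,0,0,-0.06, 0.5,0,0,0,-0.05, 0.5,0,0,0,-0.05, 0.5,0,0,0,0, 0.5,0,0,0,0]'
python3 -c "
from h import *
s=env.observe();print(s['position'],s['ft_force'],s['wrist_torque'])"
```

```text
time_s: 14.37
position: [0.5677, -0.1324, 0.0627]
tool_rot: [[-0.282, 0.959, -0.0], [0.959, 0.282, 0.0], [0.0, -0.0, -1.0]]
ft_force: [-0.1, 0.4, -0.3]
grip_width: 0.0125
gripper_force: 60.6
[ 0.56769177 -0.13241967  0.06266541] [-0.07886239  0.37874478 -0.26436054] [ 0.03267219 -0.00762054 -0.02720468]
```

```bash
python3 -m crank '[0.5,0,0,0,-0.07, 0.5,0,0,0.1,0, 0.5,0,0,0.1,0, 0.5,0,0,0.1,0, 0.5,0,0,0.1,0, 0.5,0,0,0,0, 0.5,0,0,0,0, 0.5,0,0,0,0]'
python3 -c "
from h import *
s=env.observe();print(s['position'],s['ft_force'],s['wrist_torque'])"
```

```text
time_s: 15.03
position: [0.5678, -0.1323, 0.059]
tool_rot: [[-0.35, 0.937, 0.0], [0.937, 0.35, -0.0], [-0.0, 0.0, -1.0]]
ft_force: [-0.4, 0.9, -0.6]
grip_width: 0.0125
gripper_force: 60.5
[ 0.5677784  -0.13233633  0.05895043] [-0.36783397  0.87411965 -0.58744532] [-0.01681407  0.00633042 -0.04031224]
```

It dropped freely past the ridges, with the underside now about 11.7 mm above the base. Next I'll press down against the spring.

```bash
python3 -m crank '[0.5,0,0,0.1,0, 0.5,0,0,0.1,0, 0.5,0,0,0.1,0, 0.5,0,0,0.1,0, 0.5,0,0,0.1,0, 0.5,0,0,0.1,0, 0.5,0,0,0,0, 0.5,0,0,0,0]'
python3 -c "
from h import *
s=env.observe();print(s['position'],s['ft_force'],s['wrist_torque'])"
```

```text
time_s: 15.7
position: [0.5678, -0.1324, 0.0531]
tool_rot: [[-0.35, 0.937, 0.0], [0.937, 0.35, -0.0], [-0.0, 0.0, -1.0]]
ft_force: [0.5, 0.9, 2.9]
grip_width: 0.0127
gripper_force: 61.0
[ 0.56784579 -0.13238485  0.05305688] [0.49144943 0.93470465 2.90517987] [ 0.01121692  0.13933519 -0.02616828]
```

```bash
python3 -m crank '[0.5,0,0,0.01,0.08, 0.5,0,0,0.01,0.08, 0.5,0,0,0.01,0.08, 0.5,0,0,0.01,0.08, 0.5,0,0,0.01,0.08, 0.5,0,0,0.01,0.08, 0.5,0,0,0.01,0.08, 0.5,0,0,0,0]'
python3 -c "
from h import *
s=env.observe();print(s['position'],s['ft_force'],s['wrist_torque'])"
```

```text
time_s: 16.37
position: [0.5679, -0.1324, 0.0525]
tool_rot: [[0.203, 0.979, 0.001], [0.979, -0.203, -0.0], [-0.0, 0.001, -1.0]]
ft_force: [-0.0, 0.7, 2.9]
grip_width: 0.0128
gripper_force: 61.1
[ 0.56791703 -0.1324039   0.05245309] [-0.04209762  0.66730975  2.91674798] [ 0.01271487  0.01892734 -0.03468777]
```

```bash
python3 -m crank '[0.5,0,0,0.02,0.08, 0.5,0,0,0.02,0.08, 0.5,0,0,0.02,0.08, 0.5,0,0,0.02,0.08, 0.5,0,0,0.02,0.08, 0.5,0,0,0.02,0.08, 0.5,0,0,0.02,0.08, 0.5,0,0,0,0]'
python3 -c "
from h import *
s=env.observe();print(s['position'],s['ft_force'],s['wrist_torque'])"
```

```text
time_s: 17.03
position: [0.568, -0.1325, 0.0511]
tool_rot: [[0.691, 0.723, 0.001], [0.723, -0.691, -0.0], [0.0, 0.001, -1.0]]
ft_force: [-1.0, -0.2, 4.3]
grip_width: 0.0123
gripper_force: 61.2
[ 0.56799403 -0.13249351  0.05110082] [-1.00382122 -0.22244392  4.31671205] [ 0.01027727  0.04896234 -0.009821  ]
```

```bash
python3 -m crank '[0.5,0,0,0.02,0.06, 0.5,0,0,0.02,0.06, 0.5,0,0,0.02,0.06, 0.5,0,0,0.02,0.06, 0.5,0,0,0.02,0.06, 0.5,0,0,0.01,0.03, 0.5,0,0,0,0, 0.5,0,0,0,0]'
python3 -c "
from h import *
s=env.observe();print(s['position'],s['ft_force'],s['wrist_torque'],s['tool_rot'][:2,0])"
```

```text
time_s: 17.7
position: [0.568, -0.1325, 0.05]
tool_rot: [[0.886, 0.464, 0.001], [0.464, -0.886, -0.0], [0.0, 0.001, -1.0]]
ft_force: [1.1, -0.1, 4.4]
grip_width: 0.0124
gripper_force: 61.3
[ 0.56799222 -0.13249275  0.05001089] [ 1.07764132 -0.11139033  4.3637977 ] [-0.05993834 -0.0096697   0.01336479] [0.88579972 0.46406749]
```

```bash
python3 -m crank '[0.5,0,0,0,0.02, 0.5,0,0,0,0.02, 0.5,0,0,0,0.02, 0.5,0,0,0,0, 0.5,0,0,0,0, 0.5,0,0,0,0, 0.5,0,0,0,0, 0.5,0,0,0,0]'
python3 -c "
from h import *
s=env.observe();print(s['position'],s['ft_force'],s['wrist_torque'],np.degrees(np.arctan2(*s['tool_rot'][1::-1,0])))"
```

```text
time_s: 18.37
position: [0.5677, -0.1323, 0.0499]
tool_rot: [[0.913, 0.408, -0.0], [0.408, -0.913, -0.0], [-0.0, 0.0, -1.0]]
ft_force: [-0.3, 0.3, 6.1]
grip_width: 0.0126
gripper_force: 61.5
[ 0.56773027 -0.13231685  0.04989238] [-0.28562925  0.31145571  6.05396669] [0.04450899 0.13337468 0.30471775] 24.0583926481377
```

```bash
python3 -m crank '[0.5,0,0,0,0.02, 0.5,0,0,0,0.02, 0.5,0,0,0,0, 0.5,0,0,0,0, 0.5,0,0,0,0, 0.5,0,0,0,0, 0.5,0,0,0,0, 0.5,0,0,0,0]'
python3 -c "
from h import *
s=env.observe();print(s['position'],s['ft_force'],s['wrist_torque'],np.degrees(np.arctan2(*s['tool_rot'][1::-1,0])))"
```

```text
time_s: 19.03
position: [0.5676, -0.1321, 0.0499]
tool_rot: [[0.928, 0.372, -0.0], [0.372, -0.928, -0.0], [-0.0, -0.0, -1.0]]
ft_force: [-0.2, 1.8, 6.8]
grip_width: 0.0125
gripper_force: 62.2
[ 0.56759119 -0.13211134  0.0498845 ] [-0.22984699  1.8155372   6.79155726] [0.23640636 0.15766242 0.78238517] 21.829879292759067
```

Torque rises sharply at the predicted stop angle and the height is about 2.6 mm above the base, so the cap is home. I'll relax the twist and let go.

```bash
python3 -m crank '[0.5,0,0,-0.02,-0.02, 0.5,0,0,-0.02,-0.005, 0.5,0,0,0,0, 0.5,0,0,0,0, 0.5,0,0,0,0, 0.5,0,0,0,0, 0.5,0,0,0,0, 0.5,0,0,0,0]' 30
python3 -c "
from h import *
s=env.observe();print(s['position'],s['ft_force'],s['wrist_torque'],np.degrees(np.arctan2(*s['tool_rot'][1::-1,0])))"
python3 -m crank '[3.5,0,0,0,0, 3.5,0,0,0,0, 3.5,0,0,0,0, 3.5,0,0,0,0, 3.5,0,0,0,0, 3.5,0,0,-1,0, 3.5,0,0,-2,0, 3.5,0,0,-2,0]'
python3 -m crank '[3.5,0,0,-4,0, 3.5,0,0,-4,0, 3.5,0,0,-2,0, 3.5,-2,0,0,0, 3.5,-2,0,0,0, 3.5,0,0,0,0, 3.5,0,0,0,0, 3.5,0,0,0,0]'
python3 - <<'E'
from h import *
np.set_printoptions(precision=4,suppress=True)
optics.get_image("wrist");p=optics.get_image("wrist");s=env.observe();print(s["position"],s["ft_force"])
e=proj(p,[.567,-.132,.072])[0];print(e)
c=np.array([.5672,-.1322,0]);t=np.linspace(0,6.283,73)[:,None]
i=p["color"][:,:,::-1].copy()
for z,r,col in((.043,.031,(0,0,255)),(.072,.031,(0,255,0))):
    q=proj(p,c+[0,0,z]+r*np.hstack([np.cos(t),np.sin(t),0*t]));cv2.polylines(i,[np.int32(q)],True,col,1)
cv2.imwrite("pics/w9.png",i)
E
```

```text
time_s: 19.7
position: [0.5676, -0.1322, 0.05]
tool_rot: [[0.92, 0.393, -0.0], [0.393, -0.92, 0.0], [-0.0, -0.0, -1.0]]
ft_force: [-0.2, 1.9, 3.0]
grip_width: 0.0125
gripper_force: 61.2
[ 0.5676153  -0.13216977  0.04999467] [-0.23095882  1.90813809  3.03910764] [0.33433904 0.09242848 0.51348875] 23.140465871415795
time_s: 20.37
position: [0.5675, -0.1323, 0.101]
tool_rot: [[0.92, 0.393, -0.001], [0.393, -0.92, 0.0], [-0.001, -0.001, -1.0]]
ft_force: [-0.1, 0.4, 0.4]
grip_width: 0.0351
gripper_force: 0.0
time_s: 21.03
position: [0.5314, -0.148, 0.2006]
tool_rot: [[0.92, 0.393, 0.001], [0.393, -0.92, -0.0], [0.001, 0.0, -1.0]]
ft_force: [-0.1, 0.5, 0.6]
grip_width: 0.0349
gripper_force: 0.0
[ 0.5315 -0.1478  0.2001] [-0.0669  0.2216 -0.8213]
[321.7483 161.3114]
```

View pics/w9.png

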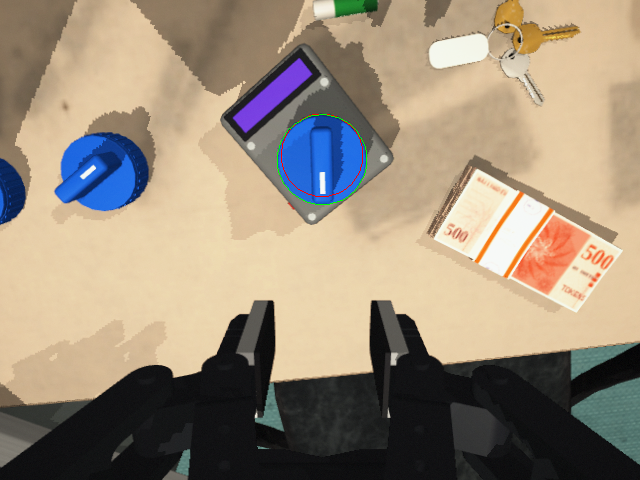

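The cap sits on the neck at (322,160), and its edge matches the circle projected for the screwed-home height. Its bar lies along the final tool direction, and the battery, keys and banknotes seen here look undisturbed. I'm handing in.

```bash
python3 -c "
from rig import env
print(env.close_job())"
```

```text
the job is handed in; nothing more can be done
None
```

The blue cap is on the lamp's neck, turned back until it dropped and then screwed forward to the stop, about 3 mm above the neck base; it is released and the job is handed in, with no verdict returned.

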